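Brush out the drive socket and seat the splined pulley

TASK

Scrub the splined socket of the green drive unit with the orange-handled wire brush, at least twice down almost to the spring plunger at the bottom, drawing the brush right up to the mouth in between, and put the brush back upright in its own block. Then take the toothed pulley out of its stand, turn it until its four splines line up with the slots of the socket, slide it fully home against the spring in the socket and finish still holding it pressed down there: it would be pushed out if you let go. Leave the loose bearing, wooden block and drilling jig where they are.

Things in the scene. Friction and masses are not known exactly. Their poses are not given: they have to be found in the camera images.
- drive_unit: green gear housing fixed to the bench, 90 x 90 x 50 mm (foot flange 112 mm along x, stub motor out to 91 mm from the centre on its +x side). Origin: centre of its underside, on the socket's axis. A steel sleeve of 52 mm diameter stands up vertically through its top to z = 70 mm.
- socket_mouth (a point): centre of the sleeve's mouth (height 70 mm), z up. The bore is a cross: two slots along this frame's x and y, each 12.5 mm wide and 35 mm long end to end, 48 mm deep; it repeats every quarter turn. The sleeve can turn 45 degrees either way in the housing but is stiff (0.4 N m). 32 mm below the mouth is a brass spring plunger, 11.6 mm diameter.
- plunger (a joint): spring plunger on the axis in the bottom of the socket: 0 = up (32 mm below the mouth), grows as it is pushed down, 0.010 m when the pulley is fully home. It pushes up with 4 N at 0 and 9 N at 0.010 m.
- pulley: toothed aluminium pulley, 54 mm diameter, 29 mm high, 0.18 kg, on a steel spindle. Origin on its axis at the pulley's underside, z up. Square 16 mm shank from z = 29 to 59 mm, flats facing x and y. Below: 3 mm collar of 50 mm diameter (rests on the stand), then the stem down to z = -45 mm: four round-ended lobes along +-x and +-y, each 10 mm wide, 32 mm over facing lobes.
- collar (a point): centre of the collar's underside, 3 mm below the pulley's origin, 42 mm above the end of the stem; when fully home it lies on the mouth of the socket
- shank (a point): point on the pulley's axis in the square shank, 46 mm above the pulley's origin, to be gripped; axes square to the flats
- pulley_stand: fixed light wooden block, 76 x 76 x 55 mm, origin at the centre of its underside, with an upright 39 mm hole through its centre in which the pulley's stem hangs
- wire_brush: brush with an orange round handle, upright in its block, 0.05 kg. Origin: on its axis at the underside of its 27 mm collar, z up. Handle 15 to 19 mm in diameter up to z = 72 mm, 19 mm at z = 40 mm; below the collar a wire and a black tuft (10 mm firm core, soft bristles 15 mm) down to z = -60 mm.
- brush_tip (a point): the lower end of the brush tuft, on its axis, 60 mm below the brush's origin
- brush_rack: fixed brown wooden block, 56 x 56 x 70 mm, origin at the centre of its underside, with an upright 20 mm hole through its centre; the brush's collar rests on its top, 70 mm above the bench
- bearing: loose ball bearing, 52 mm diameter, 15 mm high; bystander
- beech_block: loose plain wooden block 45 x 90 x 35 mm; bystander
- drill_jig: loose white drilling jig 45 x 75 x 38 mm; bystander
Not all that is in view belongs to the job. Of the things shaped like the wire_brush, the orange one is meant. What is shaped like the drive_unit but pink is not meant.

How it is judged (in metres and radians):
On the way, in this order (a step that is already met when the one before it is completed fails the run):
1. the brush tip is more than 22 mm down in the socket (z of brush_tip in the frame of socket_mouth below -0.022 m and horizontal distance between brush_tip and socket_mouth below 0.012 m).
2. the brush is drawn up over the socket until its tip is less than 12 mm below the mouth (z of brush_tip in the frame of socket_mouth above -0.012 m and horizontal distance between brush_tip and socket_mouth below 0.03 m).
3. the brush tip is more than 22 mm down in the socket again (all of step 1).
4. the brush hangs upright in its block again, let go (horizontal distance between wire_brush and brush_rack below 0.008 m and z of wire_brush in the frame of brush_rack below 0.074 m and angle between wire_brush's own z axis and vertical below 0.12 rad and contact force between the fingers and wire_brush below 0.1 N), for 0.2 s.
5. the pulley is fully home in the socket, pressed down against the spring in the gripper (z of collar in the frame of socket_mouth below 0.003 m and horizontal distance between collar and socket_mouth below 0.004 m and angle between pulley's own z axis and vertical below 0.08 rad and value of joint plunger above 0.007 m and contact force between pulley and plunger above 3 N and contact force between the fingers and pulley above 2 N), for 0.2 s.
At the end, for the whole second after the job is handed in: Gripper holds the pulley home: collar within 3 mm of the mouth, 4 mm of the axis, upright within 0.08 rad, plunger down over 7 mm and pressing over 3 N, finger force over 2 N. Brush free and upright (0.12 rad) in its block, within 8 mm of the axis and 4 mm of its seat (all of step 4 and all of step 5); the arm keeps its last pose, push and grip.
It fails at once if a bystander (bearing) is shifted more than 20 mm (distance of bearing from where it was at the start of the episode above 0.02 m).
It fails at once if a bystander (beech_block) is shifted more than 20 mm (distance of beech_block from where it was at the start of the episode above 0.02 m).
It fails at once if a bystander (drill_jig) is shifted more than 20 mm (distance of drill_jig from where it was at the start of the episode above 0.02 m).
It also fails if it takes over 58 s, if anything falls off the work surface, if the arm or the gripper's body presses on something with over 40 N, if the wrist force passes 120 N, or if a joint passes its speed limit or range.

ROBOT

A 6-joint arm with a two-finger parallel gripper is mounted at the origin on a cart in front of the work surface, level with it; the furniture and walls round the work are solid. World frame = base frame: x ahead of the robot, y to its left, z up, the work surface at z = 0. Lengths are in mm, angles in degrees, forces in N, time in s.
With the tool pointing down it reaches from about 200 to 875 mm from the base axis. Payload 3.4 kg.
Tool frame: the origin (TCP) lies midway between the tips of the shut fingers; the grasp point (between the pads) lies 19 mm behind it (bot.hold_point_z is the distance from the TCP to the grasp point, in mm); z points along the fingers, y is the line along which they close (so a half turn about z gives the same grasp; the last joint's range is limited). The gripper opens to 94 mm and grips with 3 to 60 N. Pads are 16 mm wide; open, the fingers measure 119 mm over their backs; the gripper's body (75 mm by 177 mm) begins 78 mm behind the grasp point.
Start: joints at [68.297, 15.808, 86.224, -0, 77.962, -6.933], TCP at [146.615, 556.03, 205.493] pointing down, gripper open.
Joint ranges: [-165.64, 165.64], [-43.16, 119.46], [12.63, 154.43], [-67.54, 247.53], [6.08, 155.33], [-154.97, 154.97]. Speed limits (degrees/s): [147.25, 147.25, 180, 180, 180, 180].

INTERFACE

Orientations are given as [roll, pitch, yaw] about the fixed x, y, z axes, in that order (R = Rz(yaw) Ry(pitch) Rx(roll)).
In Python, from bench import bot gives the robot as it stands.
- The arm moves only by the tool drive_tool, never from a script. Its argument "plan" is a list of rows, each a list of 7 numbers: the opening, from 0 (shut) to 1 (fully open), then the shift along the tool's x, y, z in a scale on which 1.0 is 400 mm, then the turn, a rotation vector about the tool's x, y, z in fractions of the full range, 1 being 60 degrees. A call has 1 to 10 rows; each row is the pose to reach, as a shift and turn from the pose commanded when the call began, along the tool's axes at that moment; what a row does not reach only later rows make up. A row lasts 1/12 s, in which the tool goes at most 41.7 mm and 7.16 degrees, less where a joint would pass 70% of its speed; a pose out of reach is approached as far as the arm can. A shift or turn number past 1, either way, is cut back to 1. A call with a gripper value outside its range is refused whole. The fingers move at their own pace and stop on an object; "newtons" is the grip in N (left out, the last holds). Time passes only in rows, so rows that repeat a pose let the fingers close. It gives the time, the measured TCP pose, the force, the opening and the grip force at its end, in the units of the state.
- bot.read_state(): the state, without advancing time (a new reading comes with each control period).
- bot.camera(name): name is "scene" or "side" or "wrist"; returns the picture (420x560x3 uint8, blue, green, red); there is no depth.
- bot.calibration(name): a dict with "camera_matrix" (3x3 intrinsics, pixels), "view" (4x4, takes a point from world to camera coordinates). Camera axes: x right, y up, looking along -z (the intrinsics and any distortion apply to the point x, -y, -z); pixel columns grow to the right and rows downward; lengths in mm; the calibration is good to about 2 mm. A picture is of the moment at which its call begins: read the wrist's pose just before it. calibration takes no time and is no camera call; for the wrist camera it gives the pose at the moment of the call.
- bot.finish_job(): hands the job in; it is judged then, once.
Trained networks look in the newest picture that a camera, given by its name, has taken for a name from the list of things; names that differ only in an ending like _2 or _b are one class to them, and where a whole thing is asked for, a point or a joint stands for the part that bears it (a point fixed in the world has none). Each returns a list of dicts, best first, with "confidence" (0 to 1); they miss things now and then, are a little off and sometimes report something else, mostly with a low value. They report only what shows in the picture. A call takes as long as a camera call. They do not tell look-alikes from the thing itself.
- bot.recognise(target, camera): "rect" ([left, top, right, bottom] in pixels, round what is visible of it).
- bot.trace(target, camera): "pixels" (420x560 bool, what is visible of it) and "rect" ([left, top, right, bottom] in pixels, round what is visible of it).
- bot.landmark_of(target, camera): "at" ([column, row] in pixels: a listed point, or the origin of a listed thing).
The state is a dict: "time_s": time; "qpos": joint angles; "dq": joint speeds; "joint_efforts": joint torques, N m; "ee_pos": TCP position; "tcp_rot": TCP orientation; "force": force on the tool from outside, world axes, zero at the start; "torque": the same for the moment, N m; "width": opening from 0.0 (shut) to 1.0 (fully open); "grasp_force": force on a finger pad.
Only numpy, scipy, OpenCV 4.12 (cv2) and the standard library are available. Lean on these libraries where they do the work, as an engineer would, in place of code of your own. Each camera call takes 0.05 s, during which the arm holds its last target. There are 200 camera calls.

## Working session

There is one attempt and no reset: what is moved stays moved. The work goes in short steps, Python scripts to look and compute and a tool call to move; the robot and the scene stay as the last step left them, time stands still between calls to the robot, and variables do not carry over. Pictures are saved under pics/ and viewed, at most 10 in all, crops included, and the job is handed in when it is done.

Besides the shell and the picture viewer there is one more tool, called after "Emit:" as name(argument=value, ...), one argument or row to a line, values as JSON. drive_tool: Moves the arm, as the interface text tells. Its arguments: {"type":"object","properties":{"plan":{"type":"array"},"newtons":{"type":"number"}},"required":["plan"]}

```bash
ls; mkdir -p pics
cat > h.py <<'E'
import numpy as np, cv2
from bench import bot
def ray(cam,px):
    c=bot.calibration(cam);K=np.array(c["camera_matrix"],float);V=np.array(c["view"],float)
    d=c.get("distortion"); d=None if d is None else np.array(d,float)
    p=cv2.undistortPoints(np.array([[px]],float),K,d)[0,0]
    R=V[:3,:3];t=V[:3,3]
    return -R.T@t, R.T@np.array([p[0],-p[1],-1.])
def onz(cam,px,z):
    o,r=ray(cam,px); return o+r*(z-o[2])/r[2]
def proj(cam,P):
    c=bot.calibration(cam);K=np.array(c["camera_matrix"],float);V=np.array(c["view"],float)
    q=V[:3,:3]@np.array(P,float)+V[:3,3]; q=q*[1,-1,-1]
    return (K@q)[:2]/q[2]
E
python3 - <<'E'
from h import *
s=bot.read_state();print(s)
a=bot.camera("scene");b=bot.camera("side")
cv2.imwrite("pics/scene.png",a);cv2.imwrite("pics/side.png",b)
print(bot.calibration("scene").keys())
for c in("scene","side"):
  for n in("drive_unit","pulley","wire_brush","brush_rack","pulley_stand","bearing","beech_block","drill_jig"):
    print(c,n,[(np.round(d["rect"]).astype(int).tolist(),round(d["confidence"],2)) for d in bot.recognise(n,c)][:4])
  for n in("socket_mouth","shank","wire_brush","collar"):
    print(c,n,[(np.round(d["at"],1).tolist(),round(d["confidence"],2)) for d in bot.landmark_of(n,c)][:4])
E
```

```text
pics
{'time_s': 0.0, 'qpos': array([ 6.82962386e+01,  1.58479851e+01,  8.62914703e+01, -1.50973482e-03,
        7.79595833e+01, -6.93309763e+00]), 'dq': array([ 0.06711531,  0.10912024, -0.0631186 ,  0.01943924, -0.00114676,
        0.03948384]), 'joint_efforts': array([-1.63972727e-04, -4.04576576e+01, -2.37231588e+01,  6.99269283e-02,
        3.44600820e-02, -1.55599214e-04]), 'ee_pos': array([146.41933285, 555.50311321, 204.62717895]), 'tcp_rot': array([-1.79901507e+02, -1.04898072e-02,  1.65229643e+02]), 'force': array([ 0.38050552, -0.01213488,  1.04288505]), 'torque': array([0.02337661, 0.03938295, 0.01773173]), 'grasp_force': 0.0, 'width': 1.004106985690858}
dict_keys(['camera_matrix', 'view'])
scene drive_unit [([167, 222, 233, 269], 0.91), ([253, 206, 291, 250], 0.63), ([312, 277, 397, 342], 0.59)]
scene pulley [([186, 163, 207, 192], 0.67)]
scene wire_brush [([251, 176, 258, 218], 0.82), ([270, 194, 278, 223], 0.81), ([326, 229, 346, 243], 0.72)]
scene brush_rack [([255, 212, 290, 253], 0.78)]
scene pulley_stand [([175, 177, 221, 214], 0.68), ([309, 188, 334, 225], 0.51)]
s
[... 283 characters left out ...]
95.6, 165.0], 0.64)]
scene wire_brush [([255.7, 199.6], 0.66), ([276.0, 217.0], 0.64), ([335.2, 240.4], 0.46)]
scene collar [([199.6, 188.6], 0.67)]
side drive_unit [([172, 200, 234, 248], 0.73)]
side pulley [([229, 161, 251, 186], 0.55)]
side wire_brush [([273, 183, 283, 214], 0.67), ([275, 174, 282, 186], 0.44)]
side brush_rack [([259, 206, 293, 249], 0.86)]
side pulley_stand [([223, 179, 255, 214], 0.88)]
side bearing []
side beech_block [([323, 216, 362, 246], 0.8)]
side drill_jig [([270, 183, 284, 214], 0.18)]
side socket_mouth [([195.9, 204.9], 0.57)]
side shank [([236.1, 165.9], 0.92)]
side wire_brush [([277.1, 241.5], 0.64), ([276.1, 212.1], 0.62)]
side collar [([241.0, 188.2], 0.7)]
```

Run:
```python
import cv2
a=cv2.imread("pics/scene.png");b=cv2.imread("pics/side.png")
A=cv2.resize(a[140:350,150:430],(800,600),interpolation=cv2.INTER_CUBIC)
B=cv2.resize(b[130:280,150:400],(800,480),interpolation=cv2.INTER_CUBIC)
cv2.imwrite("pics/c1.png",A);cv2.imwrite("pics/c2.png",B)
from h import *
print("unit",onz("scene",(190.5,230.4),70),onz("side",(195.9,204.9),70),"other",onz("scene",(348.9,295.7),70))
print("brush",onz("scene",(276,217),70),onz("side",(276.1,212.1),70),"b2",onz("scene",(255.7,199.6),70))
print("collar",onz("scene",(199.6,188.6),55),onz("side",(241,188.2),55))
print("shank",onz("scene",(195.6,165),104),onz("side",(236.1,165.9),104))
```

```text
unit [424.65164497 240.1867014   70.        ] [418.90186187 239.58063356  70.        ] other [621.54066742 -50.35931462  70.        ]
brush [602.62527814 196.13210041  70.        ] [596.80598093 214.38880644  70.        ] b2 [588.68446073 271.5232105   70.        ]
collar [492.46552378 391.04495443  55.        ] [498.99719167 396.92101851  55.        ]
shank [498.94990693 421.03094275 104.        ] [484.12765024 423.42303965 104.        ]
```

View pics/c1.png

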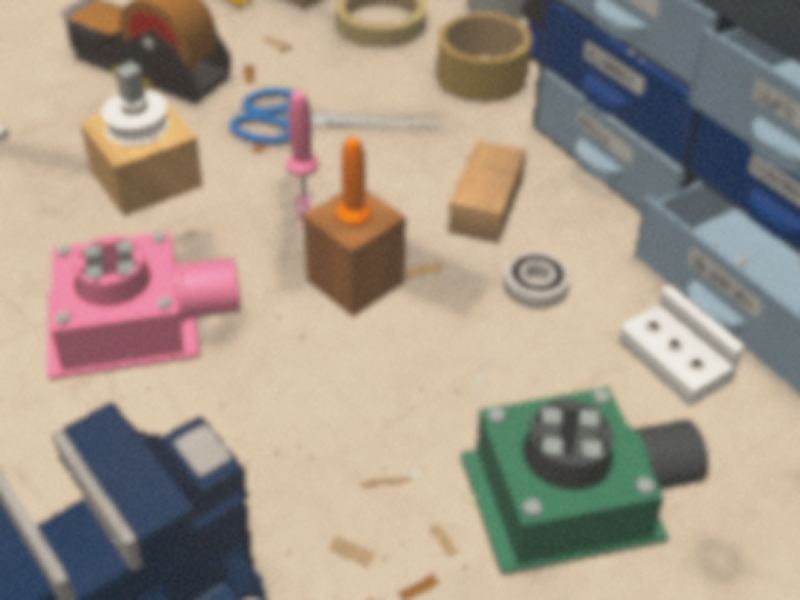

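View pics/c2.png

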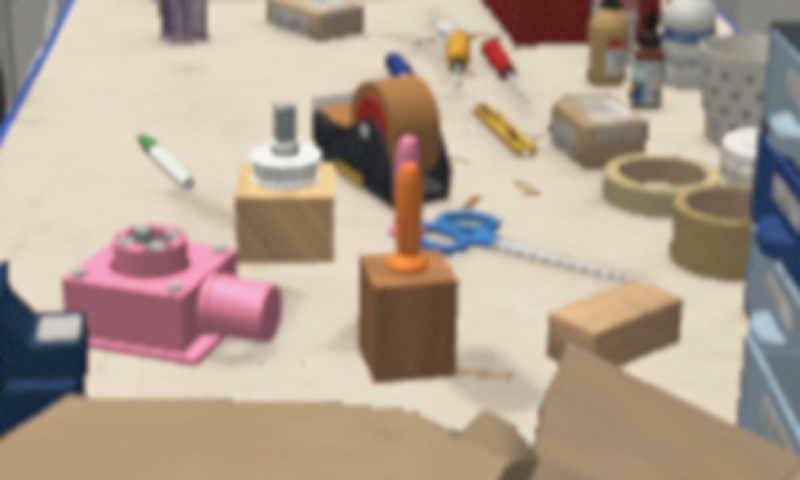

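The scene crop shows two brushes, two drive units and one pulley.
- **Brushes:** the orange one is at scene px (273,205), in the brown block. The pink one at (255,195) is a decoy.
- **Drive units:** the green one has its sleeve at (349,295). The pink one at (191,230) is a decoy.
- **Pulley:** it is in its stand at (196,178).

Next I'll move the wrist camera closer.

```bash
cat >> h.py <<'E'
import json,os
from scipy.spatial.transform import Rotation as Ro
def cmd():
    if os.path.exists("cmd.json"):
        d=json.load(open("cmd.json"));return np.array(d["p"]),Ro.from_quat(d["q"])
    return np.array([146.615,556.03,205.493]),Ro.from_euler("xyz",[180,0,165.23],degrees=True)
def plan(p,yaw,save=True):
    "shift/turn (rounded) to TCP p, tool down with yaw; assumes it is then run"
    p0,r0=cmd(); r=Ro.from_euler("xyz",[180,0,yaw],degrees=True)
    s=np.round(r0.inv().apply(np.array(p,float)-p0),1); w=np.round((r0.inv()*r).as_rotvec(degrees=True),1)
    print("shift",s.tolist(),"turn",w.tolist(),"rows>=",int(np.ceil(max(np.linalg.norm(s)/41.7,np.linalg.norm(w)/7.16))))
    if save:
        json.dump(dict(p=(p0+r0.apply(s)).tolist(),q=(r0*Ro.from_rotvec(w,degrees=True)).as_quat().tolist()),open("cmd.json","w"))
def toolcam():
    s=bot.read_state();V=np.array(bot.calibration("wrist")["view"])
    c=-V[:3,:3].T@V[:3,3]; R=Ro.from_euler("xyz",s["tcp_rot"],degrees=True)
    return R.inv().apply(c-s["ee_pos"]), (R.inv().as_matrix()@V[:3,:3].T)
E
python3 - <<'E'
from h import *
o,r=toolcam();print(o.round(1));print(r.round(3));print(bot.calibration("wrist")["camera_matrix"])
def tri(p,q):
    (a,u),(b,v)=ray("scene",p),ray("side",q)
    st=np.linalg.lstsq(np.c_[u,-v],b-a,rcond=None)[0]
    P,Q=a+st[0]*u,b+st[1]*v;return ((P+Q)/2).round(1),np.linalg.norm(P-Q).round(1)
print("brush",tri((276,217),(276.1,212.1)),"collar",tri((199.6,188.6),(241,188.2)),"shank",tri((195.6,165),(236.1,165.9)))
# handle top from crop
print("handle top",onz("scene",(150+352*.35,140+140*.35),142), onz("side",(150+408*.3125,130+165*.3125),142), onz("scene",(150+353*.35,140+213*.35),73))
print("vise",onz("scene",(150+110*.35,140+410*.35),100),onz("scene",(150+220*.35,140+430*.35),100))
plan((560,215,290),90,False)
E
```

```text
[  81.4    0.2 -179.6]
[[ 0.001  0.962  0.274]
 [ 1.    -0.    -0.   ]
 [-0.     0.274 -0.962]]
[[363.16975997   0.         278.54485493]
 [  0.         363.16975997 210.44776568]
 [  0.           0.           1.        ]]
brush (array([597.7, 185.3,  81.4]), np.float64(1.8)) collar (array([496.3, 399.3,  51.7]), np.float64(6.4)) shank (array([490.8, 396.9, 115.9]), np.float64(8.9))
handle top [600.41487637 203.16677342 142.        ] [599.26939881 205.42842851 142.        ] [600.01903457 202.71815865  73.        ]
vise [375.18752904  78.91168771 100.        ] [428.68084784  34.52429576 100.        ]
shift [-486.7, -224.4, -84.5] turn [0.0, -0.0, 75.2] rows>= 14
```

Run:
```python
from h import *
plan((360,380,260),125)
plan((600,195,280),90)
```

```text
shift [-251.2, -115.8, -54.5] turn [-0.0, -0.0, 40.2] rows>= 7
shift [-289.3, 90.3, -20.0] turn [-0.0, -0.0, 35.0] rows>= 8
```

The rows are not in the units I measure in: shifts go in shares of 400 mm and turns go in shares of 60 degrees. I convert before sending: -251.2 mm / 400 = -0.628, -115.8 mm / 400 = -0.2895, 40.2 degrees / 60 = 0.67.

Emit:
drive_tool(
  plan=[
    [1,-0.628,-0.2895,-0.1363,0,0,0.67],
    [1,-0.628,-0.2895,-0.1363,0,0,0.67],
    [1,-0.628,-0.2895,-0.1363,0,0,0.67],
    [1,-0.628,-0.2895,-0.1363,0,0,0.67],
    [1,-0.628,-0.2895,-0.1363,0,0,0.67],
    [1,-0.628,-0.2895,-0.1363,0,0,0.67],
    [1,-0.628,-0.2895,-0.1363,0,0,0.67],
    [1,-0.628,-0.2895,-0.1363,0,0,0.67],
    [1,-0.628,-0.2895,-0.1363,0,0,0.67],
  ],
)

```text
time_s: 2.05
ee_pos: [361.3, 379.2, 260.3]
tcp_rot: [180.0, -0.0, 124.8]
force: [-0.1, -0.0, 0.5]
width: 1.002
grasp_force: 0.0
```

To row units: -289.3 mm / 400 = -0.7233, 90.3 mm / 400 = 0.2258, 35 degrees / 60 = 0.5833.

Emit:
drive_tool(
  plan=[
    [0.6,-0.7233,0.2258,-0.05,0,0,0.5833],
    [0.6,-0.7233,0.2258,-0.05,0,0,0.5833],
    [0.6,-0.7233,0.2258,-0.05,0,0,0.5833],
    [0.6,-0.7233,0.2258,-0.05,0,0,0.5833],
    [0.6,-0.7233,0.2258,-0.05,0,0,0.5833],
    [0.6,-0.7233,0.2258,-0.05,0,0,0.5833],
    [0.6,-0.7233,0.2258,-0.05,0,0,0.5833],
    [0.6,-0.7233,0.2258,-0.05,0,0,0.5833],
    [0.6,-0.7233,0.2258,-0.05,0,0,0.5833],
    [0.6,-0.7233,0.2258,-0.05,0,0,0.5833],
  ],
)

```text
time_s: 2.88
ee_pos: [599.0, 196.2, 279.1]
tcp_rot: [-179.8, -0.1, 90.1]
force: [0.8, -0.2, -0.6]
width: 0.601
grasp_force: 0.0
```

Run:
```python
from h import *
s=bot.read_state();print(s["time_s"],s["ee_pos"],s["tcp_rot"],s["qpos"].round(1),s["width"])
a=bot.camera("wrist");cv2.imwrite("pics/w1.png",a)
for n,z in(("wire_brush",70),("brush_tip",10),("shank",104),("socket_mouth",70)):
  for d in bot.landmark_of(n,"wrist")[:3]:print(n,np.round(d["at"],1),round(d["confidence"],2),onz("wrist",d["at"],z).round(1))
for n in("wire_brush","brush_rack"):
  for d in bot.recognise(n,"wrist")[:3]:print(n,np.round(d["rect"],1),round(d["confidence"],2))
hsv=cv2.cvtColor(a,cv2.COLOR_BGR2HSV);m=cv2.inRange(hsv,(5,190,120),(16,255,255))
n,l,st,c=cv2.connectedComponentsWithStats(m)
for i in range(1,n):
  if st[i,4]>80:print(st[i],c[i])
```

```text
2.8833 [598.95448587 196.24138904 279.09173163] [-1.79847496e+02 -6.23993291e-02  9.00600957e+01] [11.8 19.1 71.1  0.1 89.9 11.7] 0.6008495600357526
wire_brush [272.3  97. ] 0.96 [589.8 287.3  70. ]
wire_brush [275.7 170.7] 0.85 [593.4 211.2  70. ]
shank [275.2 177. ] 0.55 [593.6 210.4 104. ]
socket_mouth [105.  137.6] 0.91 [413.7 245.3  70. ]
wire_brush [266.6 161.8 290.4 199.5] 0.93
wire_brush [261.   82.9 288.7 111.5] 0.55
brush_rack [247.9 140.1 310.7 205.2] 0.67
[267 166  23  31 351] [277.23646724 180.01994302]
```

View pics/w1.png

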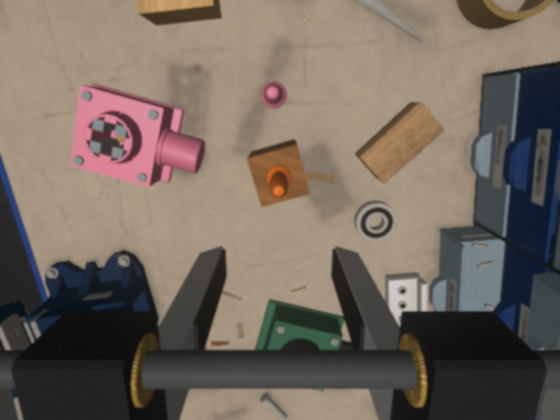

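```bash
python3 - <<'E'
from h import *
a=cv2.imread("pics/w1.png")
print(onz("wrist",(279,190),142),onz("wrist",(277,172),72),onz("wrist",(279,174),70))
print("pink",onz("wrist",(273,94),132), "bearing",onz("wrist",(375,221),15),"jig",onz("wrist",(407,295),38))
print("unit corner",onz("wrist",(272,301),50),onz("wrist",(343,320),50))
E
python3 -c "
import cv2
a=cv2.imread('pics/w1.png')[120:230,220:340]
cv2.imwrite('pics/w1c.png',cv2.resize(a,(640,586),interpolation=cv2.INTER_CUBIC))"
```

```text
[598.24138263 204.98924245 142.        ] [596.13033533 209.0750288   72.        ] [598.2970514  206.54098328  70.        ]
pink [592.82685103 287.27266899 132.        ] bearing [721.90985549 135.95865641  15.        ] jig [764.50379684  42.94539992  38.        ]
unit corner [589.98903949  40.6317207   50.        ] [681.13432882  13.58258112  50.        ]
```

View pics/w1c.png

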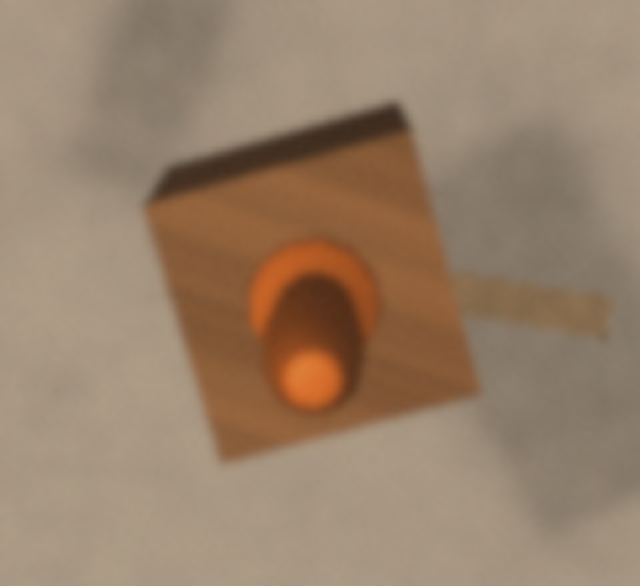

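Run:
```python
from h import *
print(onz("wrist",(278.5,190.9),142),onz("wrist",(278.9,175.7),70))
plan((598.2,204.5,91),90)
```

```text
[597.79555128 204.16181955 142.        ] [598.19423105 204.67229217  70.        ]
shift [9.5, -1.8, 189.0] turn [-0.0, -0.0, 0.0] rows>= 5
```

To row units: 189 mm / 400 = 0.4725, 9.5 mm / 400 = 0.0238.

Emit:
drive_tool(
  plan=[
    [0.4,0.0238,-0.0045,0.1,0,0,0],
    [0.4,0.0238,-0.0045,0.2,0,0,0],
    [0.4,0.0238,-0.0045,0.2875,0,0,0],
    [0.4,0.0238,-0.0045,0.3625,0,0,0],
    [0.4,0.0238,-0.0045,0.425,0,0,0],
    [0.4,0.0238,-0.0045,0.4725,0,0,0],
    [0.4,0.0238,-0.0045,0.4725,0,0,0],
    [0,0.0238,-0.0045,0.4725,0,0,0],
    [0,0.0238,-0.0045,0.4725,0,0,0],
    [0,0.0238,-0.0045,0.4725,0,0,0],
  ],
  newtons=20,
)

```text
time_s: 4.07
ee_pos: [599.5, 204.9, 93.1]
tcp_rot: [179.8, -0.1, 90.0]
force: [-0.6, -0.3, 1.0]
width: 0.224
grasp_force: 0.2
```

Emit:
drive_tool(
  plan=[
    [0,0,0,0,0,0,0],
    [0,0,0,0,0,0,0],
  ],
)

```text
time_s: 4.23
ee_pos: [599.4, 204.9, 92.9]
tcp_rot: [179.8, -0.1, 90.0]
force: [-0.6, 0.5, 3.8]
width: 0.191
grasp_force: 20.0
```

Run:
```python
from h import *
plan((598.2,204.5,200),90)
plan((625,70,230),90)
```

```text
shift [0.0, 0.0, -109.0] turn [-0.0, -0.0, 0.0] rows>= 3
shift [-134.5, 26.7, -30.0] turn [-0.0, -0.0, 0.0] rows>= 4
```

To row units: -139 mm / 400 = -0.3475, -134.5 mm / 400 = -0.3363.

Emit:
drive_tool(
  plan=[
    [0,0,0,-0.075,0,0,0],
    [0,0,0,-0.175,0,0,0],
    [0,0,0,-0.2725,0,0,0],
    [0,-0.1,0.02,-0.3,0,0,0],
    [0,-0.2,0.0375,-0.325,0,0,0],
    [0,-0.3,0.06,-0.3475,0,0,0],
    [0,-0.3363,0.0668,-0.3475,0,0,0],
  ],
)

```text
time_s: 4.82
ee_pos: [627.1, 65.1, 232.9]
tcp_rot: [179.7, 0.2, 89.9]
force: [0.6, 0.4, -0.4]
width: 0.192
grasp_force: 20.0
```

Run:
```python
from h import *
plan((622,-100,230),90)
```

```text
shift [-170.0, -3.0, -0.0] turn [-0.0, -0.0, 0.0] rows>= 5
```

To row units: -170 mm / 400 = -0.425, -150 mm / 400 = -0.375.

Emit:
drive_tool(
  plan=[
    [0,-0.1,-0.0025,0,0,0,0],
    [0,-0.2,-0.005,0,0,0,0],
    [0,-0.3,-0.005,0,0,0,0],
    [0,-0.375,-0.0075,0,0,0,0],
    [0,-0.425,-0.0075,0,0,0,0],
    [0,-0.425,-0.0075,0,0,0,0],
    [0,-0.425,-0.0075,0,0,0,0],
    [0,-0.425,-0.0075,0,0,0,0],
  ],
)

```text
time_s: 5.48
ee_pos: [621.9, -99.0, 229.9]
tcp_rot: [-180.0, -0.1, 90.0]
force: [-0.0, 0.1, -0.9]
width: 0.193
grasp_force: 20.0
```

Run:
```python
from h import *
s=bot.read_state();print(s["time_s"],s["ee_pos"],s["tcp_rot"],s["qpos"].round(1),s["force"])
a=bot.camera("wrist");cv2.imwrite("pics/w2.png",a)
for n,z in(("brush_tip",150),("socket_mouth",70),("drive_unit",0)):
  for d in bot.landmark_of(n,"wrist")[:3]:print(n,np.round(d["at"],1),round(d["confidence"],2),onz("wrist",d["at"],z).round(1))
```

```text
5.4833 [621.91857818 -98.97051608 229.94142584] [-1.79995459e+02 -7.75510496e-02  9.00344564e+01] [-15.4  19.9  76.7   0.1  83.4 -15.5] [-0.01046524  0.05625114 -0.88062244]
brush_tip [276.9 215.3] 0.78 [619.6 -95.6 150. ]
socket_mouth [284.3 129. ] 0.81 [625.9 -37.2  70. ]
socket_mouth [277.8 245.1] 0.67 [ 620.3 -150.7   70. ]
drive_unit [282.4 128.5] 0.7 [624.9 -40.9   0. ]
```

View pics/w2.png

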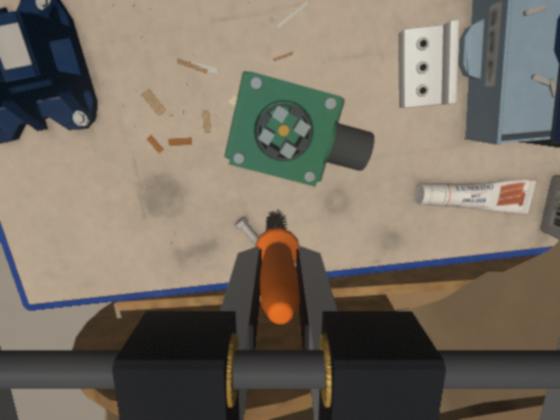

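Wrist view: the green unit's socket is at px (284,130), with its cross bore rotated. The brush hangs in the fingers with its tuft tip at about (277,213).

Run:
```python
from h import *
s=bot.read_state();p=s["ee_pos"]
for dz in(-81,-21,51):print(dz,proj("wrist",p+[0,0,dz]).round(1))
a=cv2.imread("pics/w2.png")
A=cv2.resize(a[70:190,220:380],(640,480),interpolation=cv2.INTER_CUBIC)
B=cv2.resize(a[200:330,250:310],(222,480),interpolation=cv2.INTER_CUBIC)
cv2.imwrite("pics/w2c.png",cv2.hconcat([A,B])[:,:800])
hsv=cv2.cvtColor(a,cv2.COLOR_BGR2HSV)
def com(m,nm,z,k=40):
  n,l,st,c=cv2.connectedComponentsWithStats(m)
  for i in range(1,n):
    if st[i,4]>k:print(nm,st[i],c[i].round(1),onz("wrist",c[i],z).round(1))
r=np.zeros(a.shape[:2],np.uint8);cv2.circle(r,(284,130),32,255,-1)
com(cv2.inRange(hsv,(12,120,100),(35,255,255))&r,"brass",38,10)
com(cv2.inRange(hsv,(0,0,115),(180,60,255))&r,"pad",70,10)
com((cv2.inRange(hsv,(0,0,0),(180,90,255))&r),"sleeve",70,100)
```

```text
-81 [280.1 218.5]
-21 [280.4 248.4]
51 [281.2 315.7]
brass [279 125  10  11  91] [283.3 129.9] [625.5 -40.1  38. ]
pad [272 106  17  17 178] [279.7 113.9] [621.7 -24.   70. ]
pad [294 120  16  16 153] [301.4 128. ] [641.6 -36.4  70. ]
pad [259 129  16  16 147] [266.2 136.3] [609.4 -43.9  70. ]
pad [281 143  15  15 137] [287.7 150.2] [629.2 -56.6  70. ]
sleeve [ 254  103   59   59 2273] [283.6 131.9] [625.3 -39.9  70. ]
```

View pics/w2c.png

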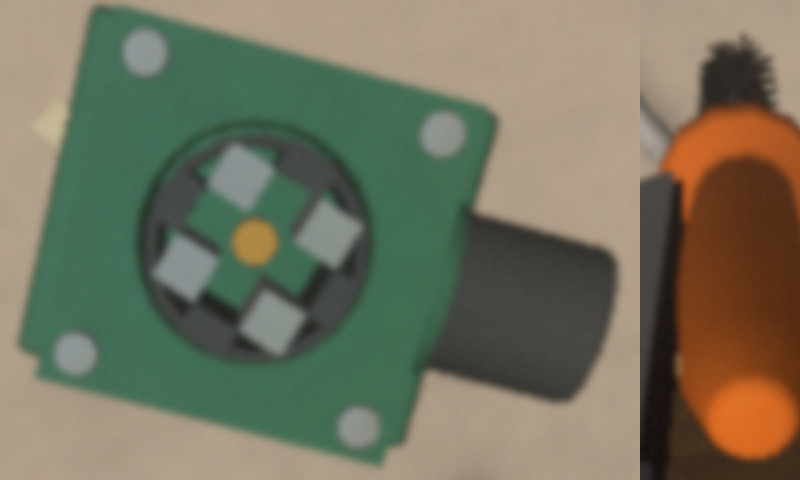

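The crop shows the sleeve, the four pads and the brass plunger, which agree on a socket axis at (625.5, -40.1). The slots lie at -32° mod 90. The brush tip hangs about 3 mm toward -x of the tool axis.

Run:
```python
from h import *
plan((628,-38.5,170),90)
```

```text
shift [61.5, 6.0, 60.0] turn [-0.0, -0.0, 0.0] rows>= 3
```

To row units: 61.5 mm / 400 = 0.1538, 60 mm / 400 = 0.15.

Emit:
drive_tool(
  plan=[
    [0,0.075,0.0075,0.0375,0,0,0],
    [0,0.1375,0.0125,0.0875,0,0,0],
    [0,0.1538,0.015,0.13,0,0,0],
    [0,0.1538,0.015,0.15,0,0,0],
    [0,0.1538,0.015,0.15,0,0,0],
    [0,0.1538,0.015,0.15,0,0,0],
  ],
)

```text
time_s: 6.18
ee_pos: [628.1, -38.7, 170.1]
tcp_rot: [-180.0, 0.0, 90.1]
force: [-0.6, 0.3, -0.4]
width: 0.191
grasp_force: 20.0
```

To row units: 24 mm / 400 = 0.06, 18 mm / 400 = 0.045.

Emit:
drive_tool(
  plan=[
    [0,0,0,0.015,0,0,0],
    [0,0,0,0.03,0,0,0],
    [0,0,0,0.045,0,0,0],
    [0,0,0,0.06,0,0,0],
    [0,0,0,0.06,0,0,0],
  ],
)

```text
time_s: 6.6
ee_pos: [627.0, -38.8, 144.4]
tcp_rot: [-179.9, -0.0, 90.0]
force: [0.0, 0.3, -0.9]
width: 0.195
grasp_force: 20.0
```

To row units: 20 mm / 400 = 0.05, 14 mm / 400 = 0.035.

Emit:
drive_tool(
  plan=[
    [0,0,0,0.0175,0,0,0],
    [0,0,0,0.035,0,0,0],
    [0,0,0,0.05,0,0,0],
    [0,0,0,0.05,0,0,0],
    [0,0,0,0.05,0,0,0],
  ],
)

```text
time_s: 7.02
ee_pos: [627.6, -38.4, 125.3]
tcp_rot: [-179.9, -0.0, 90.0]
force: [0.6, -0.8, -0.0]
width: 0.194
grasp_force: 20.0
```

Run:
```python
from h import *
s=bot.read_state();print(s["ee_pos"],s["force"])
bot.camera("wrist")
for n in("brush_tip","wire_brush"):print(n,[(np.round(d["at"],1),d["confidence"]) for d in bot.landmark_of(n,"wrist")[:2]])
for dz in(-83,-23,49):print(dz,proj("wrist",s["ee_pos"]+[0,0,dz]).round(1))
```

```text
[627.6432496  -38.41677317 125.29679731] [ 0.56231153 -0.83014135 -0.01106035]
brush_tip [(array([279. , 216.8]), 0.69)]
wire_brush [(array([274.5, 245.2]), 0.82)]
-83 [279.1 217.1]
-23 [279.3 246.4]
49 [279.6 311.4]
```

Emit:
drive_tool(
  plan=[
    [0,0,0,-0.0225,0,0,0],
    [0,0,0,-0.045,0,0,0],
    [0,0,0,-0.065,0,0,0],
    [0,0,0,-0.065,0,0,0],
    [0,0,0,-0.065,0,0,0],
    [0,0,0,-0.045,0,0,0],
    [0,0,0,-0.0225,0,0,0],
    [0,0,0,0,0,0,0],
    [0,0,0,0.0013,0,0,0],
    [0,0,0,0.0013,0,0,0],
  ],
)

```text
time_s: 8.0
ee_pos: [626.9, -38.4, 123.6]
tcp_rot: [-179.8, -0.0, 90.0]
force: [0.1, -0.5, -0.3]
width: 0.191
grasp_force: 20.0
```

Run:
```python
from h import *
d=json.load(open("cmd.json"));d["p"][2]-=44.5;json.dump(d,open("cmd.json","w"));print(cmd()[0])
s=bot.read_state();print(s["ee_pos"],s["force"])
plan((628,-38.5,215),90)
plan((600,180,215),90,)
```

```text
[628.01688641 -38.53087708 125.493     ]
[626.91660608 -38.37359536 123.62132661] [ 0.09647522 -0.45140932 -0.31122328]
shift [0.0, -0.0, -89.5] turn [-0.0, -0.0, 0.0] rows>= 3
shift [218.5, -27.9, -0.0] turn [-0.0, -0.0, 0.0] rows>= 6
```

To row units: 178.5 mm / 400 = 0.4463, -89.5 mm / 400 = -0.2238.

Emit:
drive_tool(
  plan=[
    [0,0,0,-0.075,0,0,0],
    [0,0,0,-0.1625,0,0,0],
    [0,0,0,-0.2238,0,0,0],
    [0,0.1,-0.015,-0.2238,0,0,0],
    [0,0.2,-0.03,-0.2238,0,0,0],
    [0,0.3,-0.045,-0.2238,0,0,0],
    [0,0.3875,-0.06,-0.2238,0,0,0],
    [0,0.4463,-0.0698,-0.2238,0,0,0],
    [0,0.4463,-0.0698,-0.2238,0,0,0],
    [0,0.4463,-0.0698,-0.2238,0,0,0],
  ],
)

```text
time_s: 8.83
ee_pos: [599.9, 141.0, 215.1]
tcp_rot: [180.0, 0.0, 90.2]
force: [0.0, -0.2, 0.3]
width: 0.194
grasp_force: 20.0
```

Run:
```python
from h import *
d=json.load(open("cmd.json"));d["p"][1]-=40;json.dump(d,open("cmd.json","w"));print(cmd()[0])
s=bot.read_state();print(s["time_s"],s["ee_pos"],s["tcp_rot"])
a=bot.camera("wrist");cv2.imwrite("pics/w3.png",a)
for dz in(-83,-23,49):print(dz,proj("wrist",s["ee_pos"]+[0,0,dz]).round(1))
q=proj("wrist",(598,204.5,70)).astype(int);print(q)
cv2.imwrite("pics/w3c.png",cv2.resize(a[100:325,150:410],(693,600),interpolation=cv2.INTER_CUBIC))
```

```text
[600.0024839  139.95448456 214.993     ]
8.8333 [599.85532916 140.98300297 215.08544481] [1.79976366e+02 2.86372865e-02 9.01858535e+01]
-83 [279.6 216. ]
-23 [279.9 245.3]
49 [280.5 310.5]
[277 125]
```

View pics/w3c.png

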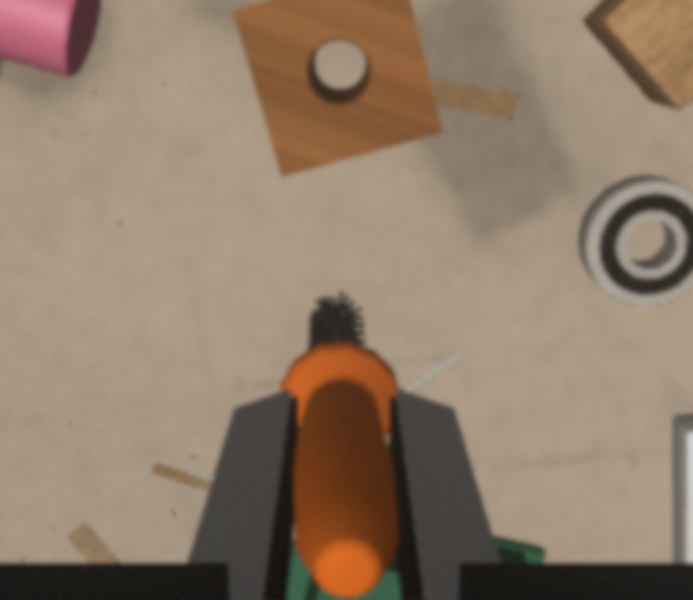

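Run:
```python
from h import *
print(onz("wrist",(277.2,126.6),70))
plan((599.8,206,170),90)
```

```text
[597.69772668 203.62486981  70.        ]
shift [66.0, -0.2, 45.0] turn [-0.0, -0.0, 0.0] rows>= 2
```

To row units: 75 mm / 400 = 0.1875, 66 mm / 400 = 0.165.

Emit:
drive_tool(
  plan=[
    [0,0.0825,0,0.025,0,0,0],
    [0,0.15,0,0.0625,0,0,0],
    [0,0.165,-0.0005,0.1,0,0,0],
    [0,0.165,-0.0005,0.1125,0,0,0],
    [0,0.165,-0.0005,0.1125,0,0,0],
    [0,0.165,-0.0005,0.1375,0,0,0],
    [0,0.165,-0.0005,0.1625,0,0,0],
    [0,0.165,-0.0005,0.1875,0,0,0],
    [0,0.165,-0.0005,0.1875,0,0,0],
  ],
)

```text
time_s: 9.63
ee_pos: [598.4, 204.7, 137.6]
tcp_rot: [-179.8, 0.1, 90.0]
force: [-0.3, 1.2, -0.4]
width: 0.195
grasp_force: 20.0
```

To row units: 46 mm / 400 = 0.115, 42 mm / 400 = 0.105.

Emit:
drive_tool(
  plan=[
    [0,0,0,0.03,0,0,0],
    [0,0,0,0.06,0,0,0],
    [0,0,0,0.085,0,0,0],
    [0,0,0,0.105,0,0,0],
    [0,0,0,0.115,0,0,0],
    [0,0,0,0.115,0,0,0],
  ],
)

```text
time_s: 10.13
ee_pos: [599.4, 205.8, 93.5]
tcp_rot: [-179.9, 0.0, 90.0]
force: [-0.9, -0.2, -1.0]
width: 0.192
grasp_force: 20.0
```

To row units: -150 mm / 400 = -0.375, -130 mm / 400 = -0.325.

Emit:
drive_tool(
  plan=[
    [0.25,0,0,0,0,0,0],
    [0.35,0,0,0,0,0,0],
    [0.4,0,0,0,0,0,0],
    [0.4,0,0,0,0,0,0],
    [0.4,0,0,0,0,0,0],
    [0.4,0,0,-0.075,0,0,0],
    [0.4,0,0,-0.1625,0,0,0],
    [0.4,0,0,-0.25,0,0,0],
    [0.4,0,0,-0.325,0,0,0],
    [0.4,0,0,-0.375,0,0,0],
  ],
)

```text
time_s: 10.97
ee_pos: [600.9, 206.3, 248.0]
tcp_rot: [179.7, -0.1, 90.0]
force: [-0.4, 0.0, 0.6]
width: 0.4
grasp_force: 0.0
```

Run:
```python
from h import *
d=json.load(open("cmd.json"));d["p"][2]=d["p"][2]-30-46+150;json.dump(d,open("cmd.json","w"));print(cmd()[0])
bot.camera("scene");bot.camera("side")
for c in("scene","side"):
  for n in("wire_brush","collar","shank"):print(c,n,[(np.round(d["at"],1),round(d["confidence"],2)) for d in bot.landmark_of(n,c)[:3]])
print("collar z=73: proj seat",proj("scene",(597.7,203.6,70)),proj("side",(597.7,203.6,70)))
plan((495,335,270),90)
```

```text
[599.76792641 205.9543708  243.993     ]
scene wire_brush [(array([251.9, 199.4]), 0.6), (array([277.5, 216.1]), 0.56), (array([347.5, 314.9]), 0.26)]
scene collar [(array([200.5, 186.3]), 0.83)]
scene shank [(array([192.1, 167.9]), 0.82)]
side wire_brush [(array([278.7, 212.2]), 0.83), (array([278.2, 204.3]), 0.47), (array([275.1, 240.9]), 0.36)]
side collar [(array([240.7, 189.6]), 0.83)]
side shank [(array([234.6, 163.7]), 0.72), (array([244.1, 202.2]), 0.39)]
collar z=73: proj seat [272.43282899 215.68071041] [276.22247955 214.06567186]
shift [129.1, -104.7, -26.0] turn [-0.0, -0.0, 0.0] rows>= 5
```

To row units: 129.1 mm / 400 = 0.3228, -104.7 mm / 400 = -0.2618.

Emit:
drive_tool(
  plan=[
    [0.4,0.0825,-0.065,-0.025,0,0,0],
    [0.4,0.1625,-0.13,-0.05,0,0,0],
    [0.4,0.2375,-0.195,-0.065,0,0,0],
    [0.4,0.3228,-0.2618,-0.065,0,0,0],
    [0.4,0.3228,-0.2618,-0.065,0,0,0],
    [0.4,0.3228,-0.2618,-0.065,0,0,0],
    [0.4,0.3228,-0.2618,-0.065,0,0,0],
  ],
)

```text
time_s: 11.95
ee_pos: [494.9, 334.7, 269.0]
tcp_rot: [-180.0, 0.1, 90.1]
force: [0.5, -0.5, 0.3]
width: 0.404
grasp_force: 0.0
```

Run:
```python
from h import *
s=bot.read_state();print(s["time_s"],s["ee_pos"],s["tcp_rot"],s["qpos"].round(1))
a=bot.camera("wrist");cv2.imwrite("pics/w4.png",a)
for n,z in(("shank",104),("collar",55),("wire_brush",70)):
  for d in bot.landmark_of(n,"wrist")[:3]:print(n,np.round(d["at"],1),round(d["confidence"],2),onz("wrist",d["at"],z).round(1))
print([(np.round(d["rect"]),d["confidence"]) for d in bot.recognise("wire_brush","wrist")[:3]])
q=proj("wrist",(494,397,90));x,y=q.astype(int);print(q)
y0=max(0,y-45);x0=x-45
A=cv2.resize(a[y0:y0+90,x0:x0+90],(540,540),interpolation=cv2.INTER_CUBIC)
q=proj("wrist",(598,204,100));print(q,x0,y0)
cv2.imwrite("pics/w4c.png",cv2.hconcat([A]))
```

```text
11.95 [494.89430162 334.66392032 268.99039327] [-1.79951540e+02  9.07305119e-02  9.00810508e+01] [27.4 16.3 76.7 -0.1 87.1 27.4]
shank [273.2 113.8] 0.86 [489.5 408.1 104. ]
collar [275.  114.8] 0.71 [490.8 406.1  55. ]
wire_brush [364.2 292.1] 0.94 [593.8 207.5  70. ]
wire_brush [366. 224.] 0.63 [590.4 290.5  70. ]
wire_brush [278.5 111.5] 0.63 [494.6 409.6  70. ]
[(array([356., 283., 384., 313.]), 0.76)]
[277.86627183 125.50159308]
[374.11813781 308.6482203 ] 232 80
```

View pics/w4c.png

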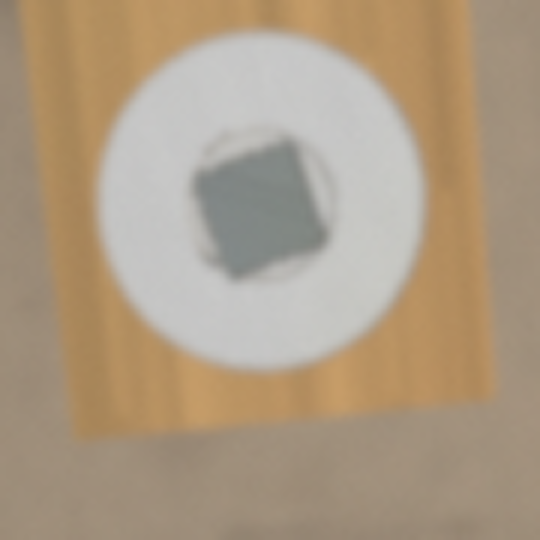

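The crop shows the pulley disc and its square shank. The shank's top centre is at px (275.9,114.9) and the flats are turned by about +21°.

Run:
```python
from h import *
a=cv2.imread("pics/w4.png");g=cv2.cvtColor(a,cv2.COLOR_BGR2GRAY)
big=cv2.resize(g[95:135,255:297],None,fx=8,fy=8,interpolation=cv2.INTER_CUBIC)
t,m=cv2.threshold(big,0,255,cv2.THRESH_BINARY_INV+cv2.THRESH_OTSU);
m=cv2.inRange(big,0,165)
n,l,st,c=cv2.connectedComponentsWithStats(m);i=l[160,170] or 1+np.argmax(st[1:,4])
k=(l==i).astype(np.uint8);k=cv2.morphologyEx(k,cv2.MORPH_OPEN,np.ones((33,33)))
cn=max(cv2.findContours(k,0,2)[0],key=cv2.contourArea)
r=cv2.minAreaRect(cn);print(t,r,np.array(r[0])/8+[255,95],cv2.contourArea(cn))
b=cv2.boxPoints(r)/8+[255-.4,95-.4]
P=[onz("wrist",q,117)for q in b];print(np.round(P,1),np.mean(P,0).round(1))
for i in range(4):
  d=P[(i+1)%4]-P[i];print(np.degrees(np.arctan2(d[1],d[0]))%90,np.linalg.norm(d))
print("disc",onz("wrist",(275.7,113.3),87))
```

```text
166.0 ((160.52740478515625, 161.6455841064453), (161.1970672607422, 159.66978454589844), 71.74243927001953) [275.0659256  115.20569801] 22833.5
[[480.2 413.  117. ]
 [496.8 418.3 117. ]
 [502.5 402.  117. ]
 [485.6 396.6 117. ]] [491.3 407.5 117. ]
17.497816153750293 17.48792451877773
19.03448778468109 17.241305534891993
17.758852255845454 17.733169622209644
18.21677582240916 17.317259290841143
disc [491.92130649 408.31177194  87.        ]
```

Run:
```python
from h import *
plan((491.7,408,150),109)
```

```text
shift [73.0, -3.3, 120.0] turn [-0.0, -0.0, -19.0] rows>= 4
```

To row units: 120 mm / 400 = 0.3, -3.3 mm / 400 = -0.0083, -19 degrees / 60 = -0.3167.

Emit:
drive_tool(
  plan=[
    [0.45,0.075,-0.0025,0.075,0,0,-0.1167],
    [0.45,0.15,-0.0075,0.15,0,0,-0.2333],
    [0.45,0.1825,-0.0083,0.2375,0,0,-0.3167],
    [0.45,0.1825,-0.0083,0.3,0,0,-0.3167],
    [0.45,0.1825,-0.0083,0.3,0,0,-0.3167],
    [0.45,0.1825,-0.0083,0.3,0,0,-0.3167],
  ],
)

```text
time_s: 12.7
ee_pos: [491.5, 406.9, 148.7]
tcp_rot: [-179.8, 0.1, 109.0]
force: [-0.6, 0.3, 1.2]
width: 0.449
grasp_force: 0.0
```

To row units: 60 mm / 400 = 0.15, 58 mm / 400 = 0.145.

Emit:
drive_tool(
  plan=[
    [0.45,0,0,0.0625,0,0,0],
    [0.45,0,0,0.1125,0,0,0],
    [0.45,0,0,0.145,0,0,0],
    [0.45,0,0,0.15,0,0,0],
    [0.45,0,0,0.15,0,0,0],
    [0,0,0,0.15,0,0,0],
    [0,0,0,0.15,0,0,0],
    [0,0,0,0.15,0,0,0],
    [0,0,0,0.15,0,0,0],
    [0,0,0,0.15,0,0,0],
  ],
  newtons=40,
)

```text
time_s: 13.53
ee_pos: [491.8, 408.2, 90.9]
tcp_rot: [179.9, -0.0, 109.0]
force: [-1.0, -0.4, 3.4]
width: 0.165
grasp_force: 40.0
```

Run:
```python
from h import *
d=json.load(open("cmd.json"));d["p"][2]-=60;json.dump(d,open("cmd.json","w"));print(cmd()[0])
plan((491.7,408,170),109)
plan((555,200,250),120)
plan((676,-72,235),148.1)
```

```text
[491.66212191 407.99779443  89.993     ]
shift [-0.0, 0.0, -80.0] turn [-0.0, -0.0, 0.0] rows>= 2
shift [-217.3, -7.9, -80.0] turn [-0.0, -0.0, -11.0] rows>= 6
shift [-296.0, -31.4, 15.0] turn [-0.0, -0.0, -28.1] rows>= 8
```

To row units: -80 mm / 400 = -0.2, -60 mm / 400 = -0.15.

Emit:
drive_tool(
  plan=[
    [0,0,0,-0.025,0,0,0],
    [0,0,0,-0.075,0,0,0],
    [0,0,0,-0.15,0,0,0],
    [0,0,0,-0.2,0,0,0],
    [0,0,0,-0.2,0,0,0],
  ],
)

```text
time_s: 13.95
ee_pos: [494.2, 409.8, 175.3]
tcp_rot: [179.5, -0.1, 109.0]
force: [0.5, -0.1, -0.9]
width: 0.169
grasp_force: 40.0
```

To row units: -217.3 mm / 400 = -0.5433, -180 mm / 400 = -0.45, -11 degrees / 60 = -0.1833.

Emit:
drive_tool(
  plan=[
    [0,0,0,-0.0625,0,0,0],
    [0,-0.075,-0.0025,-0.125,0,0,-0.0333],
    [0,-0.1625,-0.005,-0.1625,0,0,-0.0667],
    [0,-0.25,-0.01,-0.1875,0,0,-0.1],
    [0,-0.35,-0.0125,-0.2,0,0,-0.1333],
    [0,-0.45,-0.0175,-0.2,0,0,-0.1667],
    [0,-0.5433,-0.0198,-0.2,0,0,-0.1833],
    [0,-0.5433,-0.0198,-0.2,0,0,-0.1833],
  ],
)

```text
time_s: 14.62
ee_pos: [556.6, 193.0, 248.7]
tcp_rot: [-179.8, 0.3, 119.7]
force: [-0.4, -0.1, -1.6]
width: 0.165
grasp_force: 40.0
```

To row units: -296 mm / 400 = -0.74, -285 mm / 400 = -0.7125, -28.1 degrees / 60 = -0.4683.

Emit:
drive_tool(
  plan=[
    [0,-0.09,-0.01,0.005,0,0,-0.0667],
    [0,-0.185,-0.02,0.01,0,0,-0.1333],
    [0,-0.28,-0.03,0.015,0,0,-0.2],
    [0,-0.375,-0.04,0.02,0,0,-0.25],
    [0,-0.47,-0.05,0.025,0,0,-0.3167],
    [0,-0.565,-0.06,0.03,0,0,-0.3833],
    [0,-0.66,-0.07,0.035,0,0,-0.4333],
    [0,-0.7125,-0.075,0.0375,0,0,-0.4683],
    [0,-0.74,-0.0785,0.0375,0,0,-0.4683],
    [0,-0.74,-0.0785,0.0375,0,0,-0.4683],
  ],
)

```text
time_s: 15.45
ee_pos: [676.2, -73.8, 232.9]
tcp_rot: [-179.9, -0.1, 147.9]
force: [-0.2, -0.2, -2.4]
width: 0.168
grasp_force: 40.0
```

Emit:
drive_tool(
  plan=[
    [0,0,0,0,0,0,0],
    [0,0,0,0,0,0,0],
    [0,0,0,0,0,0,0],
  ],
)

```text
time_s: 15.7
ee_pos: [675.4, -69.9, 235.3]
tcp_rot: [180.0, -0.0, 148.2]
force: [-0.7, -0.3, -1.7]
width: 0.165
grasp_force: 40.0
```

Run:
```python
from h import *
s=bot.read_state();print(s["time_s"],s["ee_pos"],s["tcp_rot"],s["qpos"].round(1),s["force"],s["width"])
a=bot.camera("wrist");cv2.imwrite("pics/w5.png",a)
q=proj("wrist",(625.5,-40.1,70));print(q, [proj("wrist",s["ee_pos"]+[0,0,z]).round(1) for z in(26,-4,-81)])
hsv=cv2.cvtColor(a,cv2.COLOR_BGR2HSV)
r=np.zeros(a.shape[:2],np.uint8);cv2.circle(r,tuple(int(v) for v in q),32,255,-1)
def com(m,nm,z,k=40):
  n,l,st,c=cv2.connectedComponentsWithStats(m);out=[]
  for i in range(1,n):
    if st[i,4]>k:
      P=onz("wrist",c[i],z);out.append(P);print(nm,st[i],c[i].round(1),P.round(1))
  return np.array(out)
com(cv2.inRange(hsv,(12,120,100),(35,255,255))&r,"brass",38,10)
P=com(cv2.inRange(hsv,(0,0,115),(180,60,255))&r,"pad",70,60)
com((cv2.inRange(hsv,(0,0,0),(180,90,255))&r),"sleeve",70,100)
m=P.mean(0);print(m,[np.degrees(np.arctan2(*(p-m)[[1,0]]))%90 for p in P])
A=cv2.resize(a[60:210,178:378],(800,600),interpolation=cv2.INTER_CUBIC);cv2.imwrite("pics/w5c.png",A)
```

```text
15.7 [675.4098431  -69.87430237 235.27933961] [ 1.79960563e+02 -3.42399827e-02  1.48225456e+02] [-11.8  24.3  69.1   0.   86.6 -70. ] [-0.67106626 -0.27418082 -1.72365773] 0.1654702643904294
[277.66571946 132.61603636] [array([279., 287.]), array([278.9, 260.9]), array([278.8, 219.1])]
brass [272 126  11  11  91] [277.2 130.8] [625.5 -40.7  38. ]
pad [258 113  13  14 160] [264.5 119.8] [609.3 -44.4  70. ]
pad [284 114  13  13 162] [289.8 120. ] [621.7 -24.6  70. ]
pad [259 140  12  12 140] [264.4 145.6] [629.1 -57.   70. ]
pad [284 140  12  13 145] [289.6 145.8] [641.7 -36.9  70. ]
sleeve [ 248  104   59   58 2208] [276.9 132.5] [625.  -40.7  70. ]
[625.45334582 -40.7036811   70.        ] [np.float64(12.711977167932105), np.float64(13.103284492517446), np.float64(12.653278743525306), np.float64(13.019432193190195)]
```

View pics/w5.png

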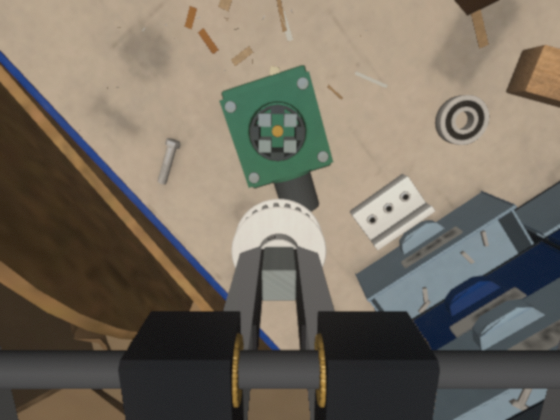

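The view shows the socket at px (277,131), with its slots now lined up with the tool axes. The pulley is held square at (279,250).

Run:
```python
from h import *
s=bot.read_state();a=cv2.imread("pics/w5.png");R=Ro.from_euler("xyz",s["tcp_rot"],degrees=True)
for z in(3.9,7,29,32.9,35.9):print(z,proj("wrist",s["ee_pos"]+R.apply([27,0,z])).round(1),proj("wrist",s["ee_pos"]+R.apply([0,27,z])).round(1))
print(a[192:222,279].tolist())
cx=[np.where(a[y,220:340].min(1)>150)[0][[0,-1]]+220 for y in range(236,256,4)];print(cx)
plan((625.5,-40.5,155),147.9)
```

```text
3.9 [278.8 214.1] [328.1 261.5]
7 [278.8 212.5] [327.4 259.2]
29 [278.8 202.1] [322.7 244.7]
32.9 [278.8 200.5] [322.  242.4]
35.9 [278.8 199.3] [321.5 240.7]
[[57, 60, 61], [56, 59, 60], [57, 61, 62], [58, 62, 63], [60, 65, 67], [71, 77, 80], [110, 118, 123], [159, 170, 175], [192, 204, 211], [202, 214, 220], [200, 212, 219], [191, 203, 210], [179, 191, 197], [168, 179, 184], [169, 179, 185], [184, 195, 201], [198, 209, 217], [203, 215, 221], [205, 217, 222], [204, 217, 222], [205, 218, 222], [204, 216, 221], [204, 216, 221], [204, 217, 222], [204, 216, 221], [203, 216, 221], [202, 216, 221], [204, 216, 222], [204, 217, 222], [204, 217, 221]]
[array([233, 323]), array([232, 324]), array([231, 325]), array([231, 326]), array([231, 326])]
shift [59.5, 0.1, 80.0] turn [-0.0, -0.0, 0.2] rows>= 3
```

To row units: 80 mm / 400 = 0.2, 59.5 mm / 400 = 0.1488, 0.2 degrees / 60 = 0.0033.

Emit:
drive_tool(
  plan=[
    [0,0.0625,0,0.05,0,0,0.0033],
    [0,0.125,0,0.1,0,0,0.0033],
    [0,0.1488,0.0003,0.15,0,0,0.0033],
    [0,0.1488,0.0003,0.1875,0,0,0.0033],
    [0,0.1488,0.0003,0.2,0,0,0.0033],
    [0,0.1488,0.0003,0.2,0,0,0.0033],
    [0,0.1488,0.0003,0.2,0,0,0.0033],
    [0,0.1488,0.0003,0.2,0,0,0.0033],
  ],
)

```text
time_s: 16.42
ee_pos: [626.8, -40.5, 156.4]
tcp_rot: [179.9, 0.1, 147.9]
force: [-0.1, 0.7, -1.1]
width: 0.167
grasp_force: 40.0
```

Emit:
drive_tool(
  plan=[
    [0,0,0,0,0,0,0],
    [0,0,0,0,0,0,0],
  ],
)

```text
time_s: 16.58
ee_pos: [626.4, -40.7, 155.9]
tcp_rot: [180.0, 0.1, 147.9]
force: [-0.6, 0.0, -1.3]
width: 0.168
grasp_force: 40.0
```

To row units: 14 mm / 400 = 0.035, 12 mm / 400 = 0.03.

Emit:
drive_tool(
  plan=[
    [0,0.0013,0,0.01,0,0,0],
    [0,0.0013,0,0.02,0,0,0],
    [0,0.0013,0,0.025,0,0,0],
    [0,0.0013,0,0.03,0,0,0],
    [0,0.0013,0,0.035,0,0,0],
    [0,0.0013,0,0.035,0,0,0],
  ],
)

```text
time_s: 17.08
ee_pos: [625.3, -40.3, 140.5]
tcp_rot: [180.0, 0.0, 147.9]
force: [0.5, -1.4, -2.2]
width: 0.167
grasp_force: 40.0
```

To row units: 20 mm / 400 = 0.05, 16 mm / 400 = 0.04.

Emit:
drive_tool(
  plan=[
    [0,0,0,0.01,0,0,0],
    [0,0,0,0.02,0,0,0],
    [0,0,0,0.03,0,0,0],
    [0,0,0,0.04,0,0,0],
    [0,0,0,0.05,0,0,0],
    [0,0,0,0.05,0,0,0],
  ],
)

```text
time_s: 17.58
ee_pos: [625.3, -40.4, 120.0]
tcp_rot: [-180.0, 0.0, 147.9]
force: [1.9, 0.0, -4.2]
width: 0.166
grasp_force: 40.0
```

To row units: 13 mm / 400 = 0.0325, 11 mm / 400 = 0.0275.

Emit:
drive_tool(
  plan=[
    [0,0,0,0.0075,0,0,0],
    [0,0,0,0.015,0,0,0],
    [0,0,0,0.0225,0,0,0],
    [0,0,0,0.0275,0,0,0],
    [0,0,0,0.0325,0,0,0],
    [0,0,0,0.0325,0,0,0],
  ],
  newtons=60,
)

```text
time_s: 18.08
ee_pos: [625.5, -40.3, 108.6]
tcp_rot: [180.0, 0.1, 147.9]
force: [1.1, -0.7, 5.1]
width: 0.165
grasp_force: 60.0
```

To row units: 4 mm / 400 = 0.01, 3 mm / 400 = 0.0075.

Emit:
drive_tool(
  plan=[
    [0,0,0,0.0025,0,0,0],
    [0,0,0,0.005,0,0,0],
    [0,0,0,0.0075,0,0,0],
    [0,0,0,0.01,0,0,0],
    [0,0,0,0.01,0,0,0],
    [0,0,0,0.01,0,0,0],
  ],
)

```text
time_s: 18.58
ee_pos: [625.5, -40.3, 105.8]
tcp_rot: [180.0, 0.1, 147.9]
force: [-0.1, 0.6, 10.0]
width: 0.164
grasp_force: 60.0
```

To row units: 2 mm / 400 = 0.005, 1 mm / 400 = 0.0025.

Emit:
drive_tool(
  plan=[
    [0,0,0,0.0025,0,0,0],
    [0,0,0,0.005,0,0,0],
    [0,0,0,0.005,0,0,0],
    [0,0,0,0.005,0,0,0],
  ],
)

```text
time_s: 18.92
ee_pos: [625.6, -40.4, 105.8]
tcp_rot: [179.9, 0.2, 147.9]
force: [-3.9, -0.5, 18.1]
width: 0.169
grasp_force: 60.0
```

The height has stopped changing while the force rises, so the collar is seated. I'll check the brush and the final view before handing in.

Emit:
drive_tool(
  plan=[
    [0,0,0,0,0,0,0],
    [0,0,0,0,0,0,0],
    [0,0,0,0,0,0,0],
    [0,0,0,0,0,0,0],
  ],
)

```text
time_s: 19.25
ee_pos: [625.6, -40.4, 105.8]
tcp_rot: [179.9, 0.2, 147.9]
force: [-2.7, 0.8, 17.8]
width: 0.164
grasp_force: 60.0
```

Run:
```python
from h import *
s=bot.read_state();print(s["time_s"],s["ee_pos"],s["tcp_rot"],s["force"],s["torque"])
a=bot.camera("scene");b=bot.camera("side")
A=cv2.resize(a[180:340,250:410],(480,480),interpolation=cv2.INTER_CUBIC);B=cv2.resize(b[150:270,230:310],(320,480),interpolation=cv2.INTER_CUBIC)
cv2.imwrite("pics/f.png",cv2.hconcat([A,B]))
```

```text
19.25 [625.61402884 -40.3685745  105.78743406] [1.79936953e+02 1.72144281e-01 1.47935952e+02] [-2.74086377  0.78261212 17.8402839 ] [ 0.00320703  0.79118851 -0.01493308]
```

View pics/f.png

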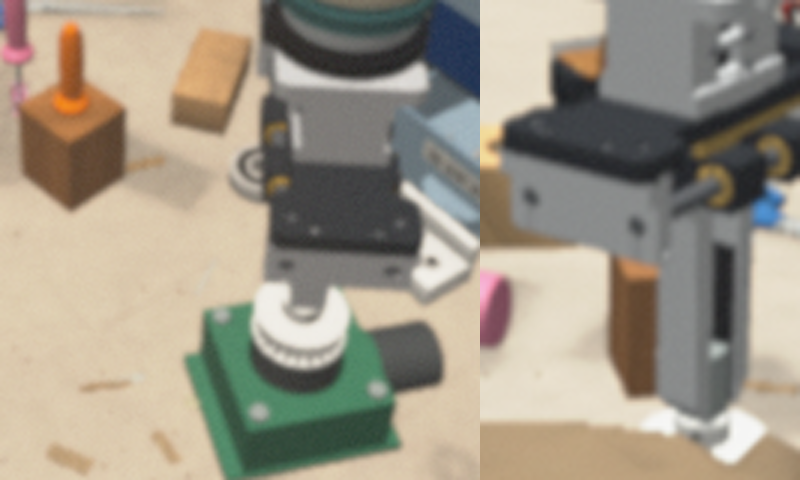

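The picture shows the pulley seated on the green unit's sleeve at about (300,340) in the crop. The orange brush stands upright and seated in its block at (70,70), and the bystanders are where they were.

```bash
python3 -c "
from bench import bot
print(bot.finish_job())"
```

```text
the job is handed in; nothing more can be done
None
```

I handed the job in at about 19 s. The socket was scrubbed twice, the orange brush is back upright in its block, and the pulley is held pressed home in the green drive unit with about 18 N; the hand-in returned no verdict.

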